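# Open the annealer controller by its hidden catch and start it

### The arm

A 6-joint arm with a two-finger parallel gripper is mounted at the origin on the work surface. World frame = base frame: x ahead of the robot, y to its left, z up, the work surface at z = 0. Lengths are in mm, angles in degrees, forces in N, time in s.
With the tool pointing down it reaches from about 375 to 975 mm from the base axis. Payload 3.8 kg.
Tool frame: the origin (TCP) lies midway between the tips of the shut fingers; the grasp point (between the pads) lies behind it (pinch_z is the z of the grasp point in the tool frame, in mm); z points along the fingers, y is the line along which they close (so a half turn about z gives the same grasp; the last joint's range is limited). The gripper opens to 88 mm and grips with 3 to 60 N. Pads are 18 mm wide; open, the fingers measure 123 mm over their backs; the gripper's body (75 mm by 187 mm) begins 45 mm behind the grasp point.
Start: joints at [69.391, 15.12, 91.902, -0, 72.978, -2.114], TCP at [214.123, 640.132, 216.406] pointing down, gripper open.
Joint ranges: [-150.88, 150.88], [-54.13, 125.18], [17.81, 147.31], [-75.09, 255.09], [0, 152.58], [-146.25, 146.25]. Speed limits (degrees/s): [147.25, 147.25, 180, 180, 180, 180].

### API

Orientations are given as a 3x3 rotation matrix whose columns are the frame's x, y, z axes.
In Python, from plant import observe, camera, job_done, pinch_z gives the robot as it stands. The module is installed in compiled form; this text tells all that it offers.
- The arm moves only by the tool step_arm, never from a script. Its argument "targets" is a list of rows, each an object of numbers: "x", "y", "z": the shift along the world's x, y, z in mm; "rx", "ry", "rz": the turn, a rotation vector about the world's x, y, z in degrees; "gripper": the closure, from -1 (fully open) to 1 (shut). A call has 1 to 12 rows; each row is the pose to reach, as a shift and turn from the pose commanded when the call began; what a row does not reach only later rows make up. A row lasts 1/12 s, in which the tool goes at most 41.7 mm and 7.16 degrees, less where a joint would pass 70% of its speed; a pose out of reach is approached as far as the arm can. A call with a gripper value outside its range is refused whole. The fingers move at their own pace and stop on an object; the grip force is fixed at half the most. Time passes only in rows, so rows that repeat a pose let the fingers close. It gives the time, the measured TCP pose, the force, the opening and the grip force at its end, in the units of the state.
- observe(): the state, without advancing time (a new reading comes with each control period).
- camera(name): name is "scene" or "top" or "wrist"; returns a dict with "img" (384x512x3 uint8, blue, green, red), "mtx" (3x3 intrinsics, pixels), "rvec" (rotation vector, rad) and "tvec" (3), from world to camera coordinates, as OpenCV has them. Camera axes: x right, y down, z forward; pixel columns grow to the right and rows downward; lengths in mm; the calibration is good to about 2 mm. The wrist camera is an equidistant fisheye: a pixel r from the principal point sees the ray r / f radians off the axis. A picture is of the moment at which its call begins. There is no depth.
- job_done(): hands the job in; it is judged then, once.
The state is a dict: "t": time; "qpos": joint angles; "joint_velocities": joint speeds; "effort": joint torques, N m; "position": TCP position; "ee_rot": TCP orientation; "wrist_force": force on the tool from outside, world axes, zero at the start; "wrist_torque": the same for the moment, N m; "opening": opening from 0.0 (shut) to 1.0 (fully open); "grip_force": force on a finger pad.
Only numpy, scipy, OpenCV 4.12 (cv2) and the standard library are available. Lean on these libraries where they do the work, as an engineer would, in place of code of your own. Each camera call takes 0.05 s, during which the arm holds its last target. There are 200 camera calls.

### The job

Start the annealer: the smoked cover of its grey bench controller is held shut by a catch inside an unmarked notch somewhere along the dark front edge, which a fingertip run along the edge will find. Press down inside the notch until the catch lets go and the cover springs up fully open, then push the green start key all the way in and let it come back out. Pick nothing up, do not press the red stop key, and leave the tools and glass around the controller where they are.

Things in the scene. Friction and masses are not known exactly. Their poses are not given: they have to be found in the camera images.
- console: annealer controller, a grey bench console fixed to the bench, 220 (its x) by 420 (its y) by 100 mm high; origin at the centre of its underside, x from its front edge (nearest the robot, -x) to the cover's hinge at the back, z up. Under the cover a control panel at z = 70 mm lies in a well from x = -72 to 96 mm, y = -200 to 200 mm
- front_edge_mid (a point): middle of the console's dark grey front edge, on its top face: console x = -99, y = 0, z = 100 mm (not the notch). The top face is level, x = -112 (upright front face) to -72 mm, y = -210 to 210 mm, flush with the shut cover. One notch is cut in the edge, open to top and front, 44 mm long in y, back to x = -86 mm. Its middle lies anywhere in y = -60 to 60 mm and is not reported: feel or look for it
- catch (a joint): rocking catch in the notch, rad: 0 at rest, 0.22 fully pressed. Its dark grey pad, 40 (y) by 21 mm (x), lies 10 mm below the edge's top face (z = 90 mm). Push it down: it tips about a hinge behind it (x = -60 mm) and sinks 6 mm at its rear, 11 mm at its front rim; 2 to 8 N. The cover is let go at about 0.14. Springs back
- cover (a joint): smoked clear cover of the console, 166 by 396 mm, 4 mm thick, hinged along the back at console x = 98, z = 98 mm; rad: 0 shut, 1.72 fully open (just past upright). Locked while shut; once let go, a damped spring lifts it by itself in about 2 s with about 1 N at its front rim and holds it open; keep clear meanwhile
- start_key (a joint): green start key, m: 0 out, 0.006 fully in (5 N), springs back
- start_key_top (a point): centre of the top of the green start key, a round cap 28 mm across standing 10 mm above a black 44 mm collar, under the cover; top 92 mm above the bench; the key is pushed straight down. Green and red key stand at console x = -20, y = 60 and -60 mm, either way round
- stop_key (a joint): red stop key, m: 0 out, 0.006 fully in, springs back
- stop_key_top (a point): centre of the top of the red stop key, same shape as the start key
- frit_jar: blue jar of glass grains with a lid, 68 mm across, 95 mm high, standing on the bench; origin under its centre
- graphite_plug: black graphite plug 80 mm across, 55 mm high, with a 14 mm steel pin up to 97 mm; origin under its centre
- tumbler: amber glass tumbler 76 mm across, 95 mm high; origin under its centre
- wax_puck: ochre puck of wax 76 mm across, 30 mm high; origin under its centre
- tweezers: steel tweezers, 210 mm long along their x, 8 mm high, lying in front of the console; origin under their middle
- jacks: glassworker's jacks, steel with wooden grips, 350 mm long along their x, 22 mm high, lying on the bench; origin under their middle
- paddle: wooden paddle, 350 mm long along its x, 26 mm high, lying on the bench; origin under its middle

How it is judged (in metres and radians):
On the way, in this order (a step that is already met when the one before it is completed fails the run):
1. the catch in the notch is pressed in (value of joint catch above 0.1 rad), for 0.02 s.
2. the cover has sprung up fully open (value of joint cover above 1.5 rad), for 0.2 s.
3. the green start key is pushed all the way in (value of joint start_key above 0.0045 m), for 0.05 s.
At the end, for the whole second after the job is handed in: the cover stands fully open (over 1.5 rad), both keys are out again (within 1.5 mm), the catch has sprung back (under 0.05 rad), and each loose thing on the bench is within 30 mm of where it stood (value of joint cover above 1.5 rad and value of joint each of start_key, stop_key below 0.0015 m and value of joint catch below 0.05 rad and distance of each of frit_jar, graphite_plug, tumbler, wax_puck, tweezers, jacks, paddle from where it was at the start of the episode below 0.03 m); the robot touches nothing.
It fails at once if the red stop key is pressed (over 2.5 mm) (value of joint stop_key above 0.0025 m).
It fails at once if a tool or glass on the bench is lifted or shoved aside (over 30 mm) (distance of any of frit_jar, graphite_plug, tumbler, wax_puck, tweezers, jacks, paddle from where it was at the start of the episode above 0.03 m).
It also fails if it takes over 54 s, if anything falls off the work surface, if the arm or the gripper's body presses on something with over 40 N, if the wrist force passes 120 N, or if a joint passes its speed limit or range.

## Working session

There is one attempt and no reset: what is moved stays moved. The work goes in short steps, Python scripts to look and compute and a tool call to move; the robot and the scene stay as the last step left them, time stands still between calls to the robot, and variables do not carry over. Pictures are saved under pics/ and viewed, at most 10 in all, crops included, and the job is handed in when it is done.

Besides the shell and the picture viewer there is one more tool, called after "Emit:" as name(argument=value, ...) on one line, values as JSON. step_arm: Moves the arm, as the interface text tells. Its arguments: {"type":"object","properties":{"targets":{"type":"array","items":{"type":"object","properties":{"x":{"type":"number"},"y":{"type":"number"},"z":{"type":"number"},"rx":{"type":"number"},"ry":{"type":"number"},"rz":{"type":"number"},"gripper":{"type":"number"}}}}},"required":["targets"]}

```bash
mkdir -p pics; cat > h.py <<'E'
import numpy as np, cv2
from plant import observe, camera, job_done, pinch_z
def ray(c,u,v,fish=False):
    R=cv2.Rodrigues(np.array(c["rvec"],float))[0]; t=np.array(c["tvec"],float).ravel(); K=np.array(c["mtx"],float)
    x=(u-K[0,2])/K[0,0]; y=(v-K[1,2])/K[1,1]
    if fish:
        r=np.hypot(x,y); d=np.array([x/r*np.sin(r),y/r*np.sin(r),np.cos(r)]) if r>0 else np.array([0,0,1.])
    else: d=np.array([x,y,1.])
    return -R.T@t, R.T@d
def onz(c,u,v,z,fish=False):
    o,d=ray(c,u,v,fish); return o+d*(z-o[2])/d[2]
E
python3 - <<'E'
from h import *
import pickle
o=observe(); print({k:np.round(o[k],2).tolist() for k in("t","position","wrist_force","opening")},pinch_z)
cs={n:camera(n) for n in("top","scene")}
pickle.dump(cs,open("c.pkl","wb"))
for n,c in cs.items():
    cv2.imwrite(f"pics/{n}.png",cv2.resize(c["img"],(800,600),interpolation=cv2.INTER_CUBIC))
    hsv=cv2.cvtColor(c["img"],cv2.COLOR_BGR2HSV)
    print(n,np.round(ray(c,256,192)[0]))
E
```

```text
{'t': 0.0, 'position': [213.85, 639.43, 215.1], 'wrist_force': [0.18, -0.15, 0.62], 'opening': 1.0} -18.700000000000003
top [ 405.   33. 1540.]
scene [997. 517. 637.]
```

View pics/top.png

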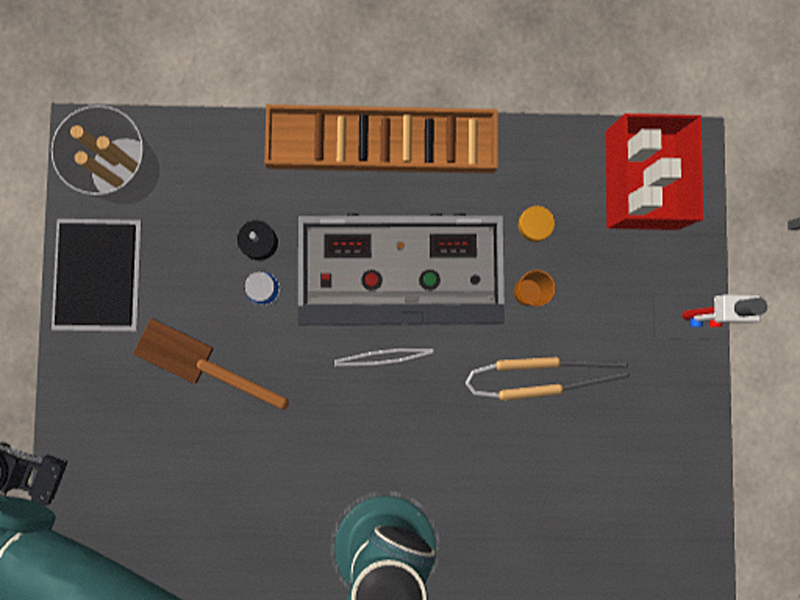

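View pics/scene.png

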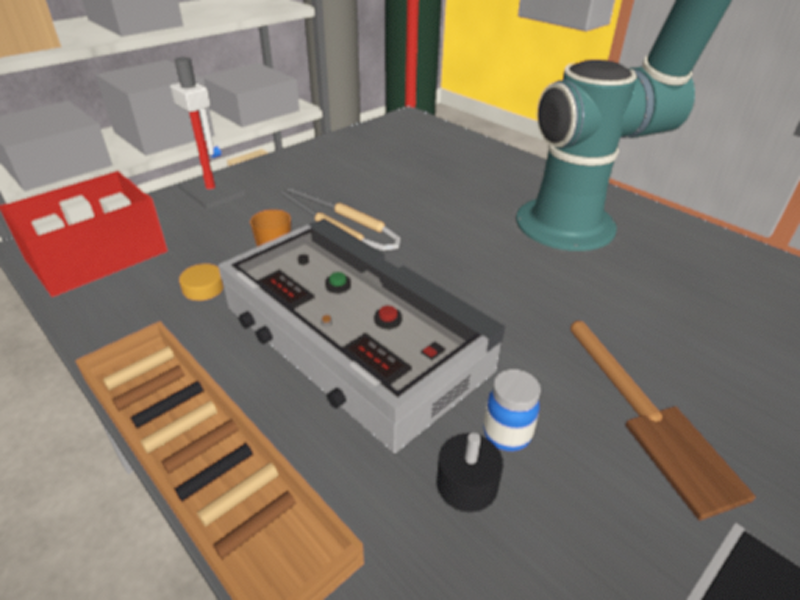

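The top view shows the console at px (299–503, 216–324) of the 800-wide image, with the green key at (430,280), the red key at (372,280) and a faint notch outline near (402–424, 312–324). Next I'll convert these to positions and zoom in on the edge.

```bash
python3 - <<'E'
from h import *
import pickle
cs=pickle.load(open("c.pkl","rb")); P={}
for n,c in cs.items():
    hsv=cv2.cvtColor(c["img"],cv2.COLOR_BGR2HSV)
    box=np.zeros(hsv.shape[:2],np.uint8)
    if n=="top": box[165:198,220:300]=255
    else: box[165:215,200:265]=255
    for k,m in (("g",cv2.inRange(hsv,(45,90,30),(85,255,255))),("r",cv2.inRange(hsv,(0,130,60),(8,255,255))|cv2.inRange(hsv,(172,130,60),(180,255,255)))):
        _,l,s,ct=cv2.connectedComponentsWithStats(m&box); i=1+np.argmax(s[1:,4]); P[k,n]=onz(c,*ct[i],88)
        print(n,k,ct[i],s[i,4],np.round(P[k,n],1))
g,r=[(P[k,"top"]+P[k,"scene"])/2 for k in"gr"]
ey=(g-r)/np.linalg.norm(g-r); yaw=np.degrees(np.arctan2(-ey[0],ey[1])); print("yaw if green=+y",yaw)
c=cs["top"]; f=800/512
for u,v in((299,324),(503,323),(402,312),(424,312),(299,305),(503,304)): print(u,v,np.round(onz(c,(u+.5)/f-.5,(v+.5)/f-.5,100),1))
a=c["img"][188:212,185:330]; b=cs["scene"]["img"][135:235,190:330]
a=cv2.resize(cv2.convertScaleAbs(a,alpha=2.5,beta=-60),(798,132),interpolation=cv2.INTER_CUBIC)
b=cv2.resize(cv2.convertScaleAbs(b,alpha=2,beta=-20),(640,457),interpolation=cv2.INTER_CUBIC)
o=np.zeros((600,800,3),np.uint8); o[:132,:798]=a; o[140:597,:640]=b; cv2.imwrite("pics/z.png",o)
E
```

```text
top g [274.6557377  178.13114754] 61 [563.3 -83.2  88. ]
top r [237.41935484 178.24193548] 62 [561.1  36.7  88. ]
scene g [215.77777778 178.5       ] 72 [564.3 -78.5  88. ]
scene r [247.80612245 200.56122449] 98 [562.4  40.8  88. ]
yaw if green=+y -179.02273943961646
299 324 [465.5 181.5 100. ]
503 323 [ 473.4 -233.2  100. ]
402 312 [492.8 -26.9 100. ]
424 312 [493.5 -71.7 100. ]
299 305 [504.  182.4 100. ]
503 304 [ 512.2 -233.2  100. ]
```

View pics/z.png

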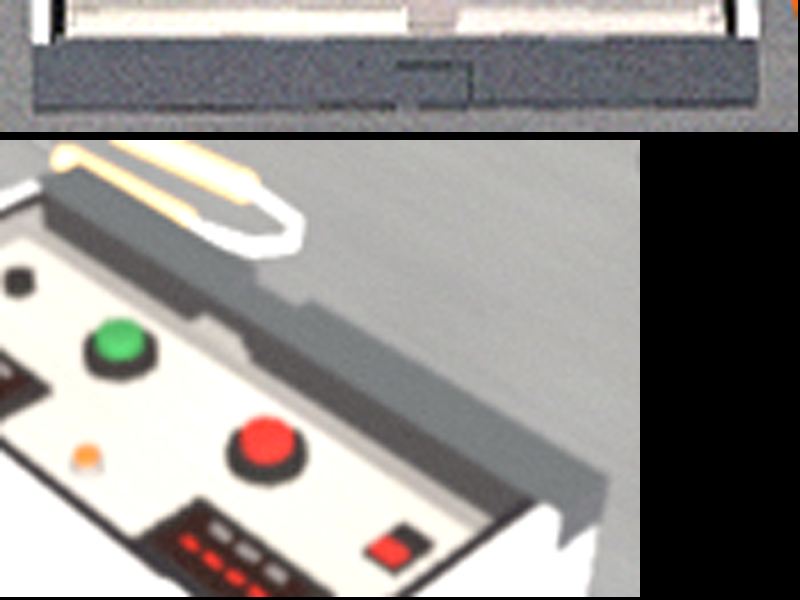

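The zoom shows the notch at px 397–472 of an edge running from 33 to 757. Its middle is therefore at console y ≈ −23, or world (484, −45). The green key is at about (564, −81), and the console yaw is about +1°. I'll move above the notch with the fingers shut.

Emit:
step_arm(targets=[{"x": 130,"y": -340,"z": -15,"gripper": 1},{"x": 130,"y": -340,"z": -15,"gripper": 1},{"x": 130,"y": -340,"z": -15,"gripper": 1},{"x": 130,"y": -340,"z": -15,"gripper": 1},{"x": 130,"y": -340,"z": -15,"gripper": 1},{"x": 130,"y": -340,"z": -15,"gripper": 1},{"x": 130,"y": -340,"z": -15,"gripper": 1},{"x": 130,"y": -340,"z": -15,"gripper": 1},{"x": 130,"y": -340,"z": -15,"gripper": 1},{"x": 130,"y": -340,"z": -15,"gripper": 1}])

```text
invalid input at $.targets[0]: expected keys x, y, z, rx, ry, rz, gripper
```

```bash
python3 - <<'E'
from h import *
o=observe(); print({k:np.round(o[k],2).tolist() for k in("t","qpos","position","ee_rot","wrist_force","opening")})
E
```

```text
{'t': 0.1, 'qpos': [69.39, 15.17, 91.97, -0.0, 72.98, -2.11], 'position': [213.9, 639.47, 215.2], 'ee_rot': [[-0.95, 0.32, -0.0], [0.32, 0.95, -0.0], [0.0, -0.0, -1.0]], 'wrist_force': [-0.59, 1.11, -0.59], 'opening': 1.0}
```

Emit:
step_arm(targets=[{"x": 130,"y": -340,"z": -15,"rx": 0,"ry": 0,"rz": 19.6,"gripper": 1},{"x": 130,"y": -340,"z": -15,"rx": 0,"ry": 0,"rz": 19.6,"gripper": 1},{"x": 130,"y": -340,"z": -15,"rx": 0,"ry": 0,"rz": 19.6,"gripper": 1},{"x": 130,"y": -340,"z": -15,"rx": 0,"ry": 0,"rz": 19.6,"gripper": 1},{"x": 130,"y": -340,"z": -15,"rx": 0,"ry": 0,"rz": 19.6,"gripper": 1},{"x": 130,"y": -340,"z": -15,"rx": 0,"ry": 0,"rz": 19.6,"gripper": 1},{"x": 130,"y": -340,"z": -15,"rx": 0,"ry": 0,"rz": 19.6,"gripper": 1},{"x": 130,"y": -340,"z": -15,"rx": 0,"ry": 0,"rz": 19.6,"gripper": 1},{"x": 130,"y": -340,"z": -15,"rx": 0,"ry": 0,"rz": 19.6,"gripper": 1},{"x": 130,"y": -340,"z": -15,"rx": 0,"ry": 0,"rz": 19.6,"gripper": 1},{"x": 130,"y": -340,"z": -15,"rx": 0,"ry": 0,"rz": 19.6,"gripper": 1},{"x": 130,"y": -340,"z": -15,"rx": 0,"ry": 0,"rz": 19.6,"gripper": 1}])

```text
t: 1.1
position: [344.1, 300.5, 201.4]
ee_rot: [[-1.0, -0.018, -0.0], [-0.018, 1.0, 0.001], [0.0, 0.001, -1.0]]
wrist_force: [-0.4, 0.0, 0.8]
opening: 0.12
grip_force: 0.0
```

Emit:
step_arm(targets=[{"x": 130,"y": -346,"z": 0,"rx": 0,"ry": 0,"rz": 0,"gripper": 1},{"x": 130,"y": -346,"z": 0,"rx": 0,"ry": 0,"rz": 0,"gripper": 1},{"x": 130,"y": -346,"z": 0,"rx": 0,"ry": 0,"rz": 0,"gripper": 1},{"x": 130,"y": -346,"z": 0,"rx": 0,"ry": 0,"rz": 0,"gripper": 1},{"x": 130,"y": -346,"z": 0,"rx": 0,"ry": 0,"rz": 0,"gripper": 1},{"x": 130,"y": -346,"z": 0,"rx": 0,"ry": 0,"rz": 0,"gripper": 1},{"x": 130,"y": -346,"z": 0,"rx": 0,"ry": 0,"rz": 0,"gripper": 1},{"x": 130,"y": -346,"z": 0,"rx": 0,"ry": 0,"rz": 0,"gripper": 1},{"x": 130,"y": -346,"z": 0,"rx": 0,"ry": 0,"rz": 0,"gripper": 1},{"x": 130,"y": -346,"z": 0,"rx": 0,"ry": 0,"rz": 0,"gripper": 1},{"x": 130,"y": -346,"z": 0,"rx": 0,"ry": 0,"rz": 0,"gripper": 1},{"x": 130,"y": -346,"z": 0,"rx": 0,"ry": 0,"rz": 0,"gripper": 1}])

```text
t: 2.1
position: [474.2, -44.5, 201.0]
ee_rot: [[-1.0, -0.02, -0.001], [-0.02, 1.0, 0.001], [0.001, 0.001, -1.0]]
wrist_force: [-0.7, 0.0, -0.1]
opening: 0.003
grip_force: 0.0
```

```bash
python3 - <<'E'
from h import *
import pickle
o=observe(); print({k:np.round(o[k],2).tolist() for k in("t","qpos","position","ee_rot","wrist_force","opening")})
c=camera("wrist"); pickle.dump(c,open("w.pkl","wb")); print(c["mtx"],ray(c,256,192,True))
cv2.imwrite("pics/w.png",cv2.resize(cv2.convertScaleAbs(c["img"],alpha=1.5),(800,600),interpolation=cv2.INTER_CUBIC))
E
```

```text
{'t': 2.1, 'qpos': [-8.39, -6.13, 116.37, 0.05, 69.82, -99.57], 'position': [474.25, -44.47, 201.05], 'ee_rot': [[-1.0, -0.02, -0.0], [-0.02, 1.0, 0.0], [0.0, 0.0, -1.0]], 'wrist_force': [-0.68, 0.03, -0.05], 'opening': 0.0}
[[297.31863964   0.         258.05246333]
 [  0.         297.31863964 188.22871408]
 [  0.           0.           1.        ]] (array([390.84000447, -45.0863219 , 369.97030151]), array([ 0.33338701,  0.00104068, -0.94278949]))
```

View pics/w.png

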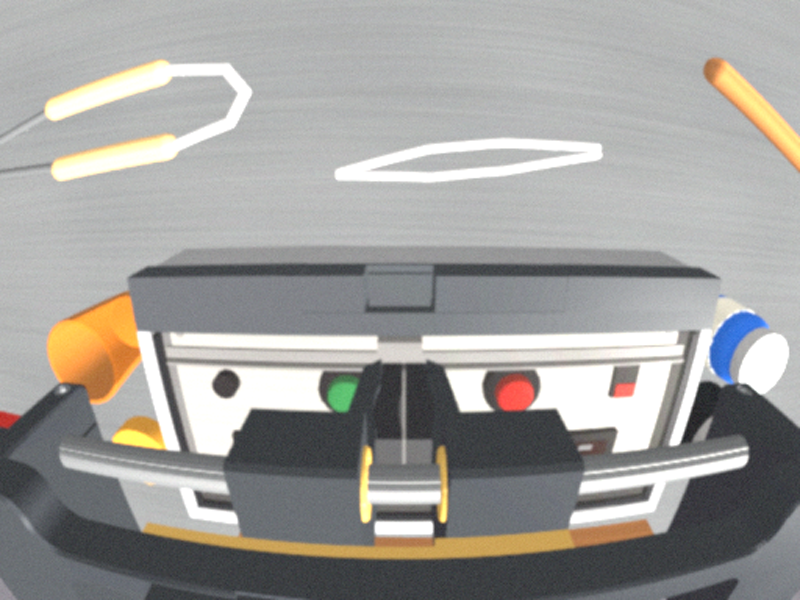

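The wrist view shows the notch plainly at px (365–436, 266–308) and the fingertips at about (403, 365), so they are nearly aligned in y. I'll cast those pixels.

```bash
python3 - <<'E'
from h import *
import pickle
c=pickle.load(open("w.pkl","rb")); f=800/512
for n,u,v,z in(("nl back",366,308,100),("nr back",435,308,100),("nl front",366,268,100),("nr front",435,268,100),("edge L",132,276,100),("edge R",718,276,100),("green",343,393,91),("red",514,392,91)):
    print(n,np.round(onz(c,(u+.5)/f-.5,(v+.5)/f-.5,z,True),1))
E
```

```text
nl back [491.8 -66.  100. ]
nr back [491.  -23.1 100. ]
nl front [466.1 -65.9 100. ]
nr front [465.2 -24.2 100. ]
edge L [ 472.9 -228.9  100. ]
edge R [463.9 182.7 100. ]
green [559.1 -83.6  91. ]
red [556.9  37.   91. ]
```

Emit:
step_arm(targets=[{"x": 4,"y": 0.5,"z": -40,"rx": 0,"ry": -5,"rz": 0,"gripper": 1},{"x": 4,"y": 0.5,"z": -75,"rx": 0,"ry": -10,"rz": 0,"gripper": 1},{"x": 4,"y": 0.5,"z": -93,"rx": 0,"ry": -10,"rz": 0,"gripper": 1},{"x": 4,"y": 0.5,"z": -93,"rx": 0,"ry": -10,"rz": 0,"gripper": 1},{"x": 4,"y": 0.5,"z": -93,"rx": 0,"ry": -10,"rz": 0,"gripper": 1}])

```text
t: 2.57
position: [477.2, -43.6, 107.9]
ee_rot: [[-0.985, -0.022, 0.172], [-0.022, 1.0, 0.001], [-0.172, -0.003, -0.985]]
wrist_force: [0.2, 0.2, 1.0]
opening: 0.004
grip_force: 0.0
```

Emit:
step_arm(targets=[{"x": 0,"y": 0,"z": -3,"rx": 0,"ry": 0,"rz": 0,"gripper": 1},{"x": 0,"y": 0,"z": -6,"rx": 0,"ry": 0,"rz": 0,"gripper": 1},{"x": 0,"y": 0,"z": -9,"rx": 0,"ry": 0,"rz": 0,"gripper": 1},{"x": 0,"y": 0,"z": -11,"rx": 0,"ry": 0,"rz": 0,"gripper": 1},{"x": 0,"y": 0,"z": -11,"rx": 0,"ry": 0,"rz": 0,"gripper": 1}])

```text
t: 2.98
position: [478.7, -45.4, 97.8]
ee_rot: [[-0.985, -0.019, 0.174], [-0.019, 1.0, -0.0], [-0.174, -0.003, -0.985]]
wrist_force: [0.0, 0.3, 0.2]
opening: 0.009
grip_force: 0.0
```

Below the edge top with no contact force, so the fingers are inside the notch. I'll press down.

Emit:
step_arm(targets=[{"x": 0,"y": 0,"z": -2,"rx": 0,"ry": 0,"rz": 0,"gripper": 1},{"x": 0,"y": 0,"z": -4,"rx": 0,"ry": 0,"rz": 0,"gripper": 1},{"x": 0,"y": 0,"z": -6,"rx": 0,"ry": 0,"rz": 0,"gripper": 1},{"x": 0,"y": 0,"z": -8,"rx": 0,"ry": 0,"rz": 0,"gripper": 1},{"x": 0,"y": 0,"z": -9,"rx": 0,"ry": 0,"rz": 0,"gripper": 1},{"x": 0,"y": 0,"z": -9,"rx": 0,"ry": 0,"rz": 0,"gripper": 1}])

```text
t: 3.48
position: [477.7, -45.4, 87.9]
ee_rot: [[-0.985, -0.019, 0.173], [-0.019, 1.0, 0.0], [-0.173, -0.003, -0.985]]
wrist_force: [0.3, 0.2, 0.6]
opening: 0.005
grip_force: 0.0
```

Emit:
step_arm(targets=[{"x": 0,"y": 0,"z": -1,"rx": 0,"ry": 0,"rz": 0,"gripper": 1},{"x": 0,"y": 0,"z": -2,"rx": 0,"ry": 0,"rz": 0,"gripper": 1},{"x": 0,"y": 0,"z": -3,"rx": 0,"ry": 0,"rz": 0,"gripper": 1},{"x": 0,"y": 0,"z": -3,"rx": 0,"ry": 0,"rz": 0,"gripper": 1}])

```text
t: 3.82
position: [478.0, -45.3, 85.2]
ee_rot: [[-0.985, -0.019, 0.173], [-0.019, 1.0, 0.0], [-0.173, -0.003, -0.985]]
wrist_force: [1.1, 0.5, 0.5]
opening: 0.005
grip_force: 0.0
```

```bash
python3 - <<'E'
from h import *
o=observe(); print(np.round(o["wrist_force"],2),np.round(o["wrist_torque"],3))
a=camera("wrist")["img"][150:280,160:360]; b=camera("scene")["img"][100:240,130:340]
im=np.vstack([cv2.resize(cv2.convertScaleAbs(x,alpha=1.5),(440,300),interpolation=cv2.INTER_CUBIC) for x in(a,b)])
cv2.imwrite("pics/p.png",im)
E
```

```text
[1.13 0.52 0.45] [-0.001  0.049 -0.018]
```

View pics/p.png

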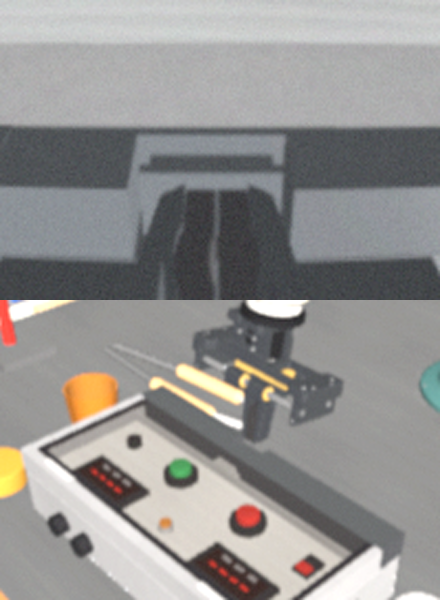

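The fingertips are in the notch above the pad (tips at about (217,190) in the upper crop), and there is little force yet. I'll press further.

Emit:
step_arm(targets=[{"x": 0,"y": 0,"z": -1,"rx": 0,"ry": 0,"rz": 0,"gripper": 1},{"x": 0,"y": 0,"z": -2,"rx": 0,"ry": 0,"rz": 0,"gripper": 1},{"x": 0,"y": 0,"z": -2,"rx": 0,"ry": 0,"rz": 0,"gripper": 1}])

```text
t: 4.17
position: [478.0, -45.3, 83.2]
ee_rot: [[-0.985, -0.019, 0.173], [-0.019, 1.0, 0.0], [-0.173, -0.003, -0.985]]
wrist_force: [-0.1, 0.5, 0.4]
opening: 0.0
grip_force: 0.0
```

Emit:
step_arm(targets=[{"x": 0,"y": 0,"z": -1,"rx": 0,"ry": 0,"rz": 0,"gripper": 1},{"x": 0,"y": 0,"z": -2,"rx": 0,"ry": 0,"rz": 0,"gripper": 1},{"x": 0,"y": 0,"z": -2,"rx": 0,"ry": 0,"rz": 0,"gripper": 1}])

```text
t: 4.42
position: [477.9, -45.3, 81.1]
ee_rot: [[-0.985, -0.019, 0.173], [-0.019, 1.0, 0.0], [-0.173, -0.003, -0.985]]
wrist_force: [1.3, 0.1, 0.0]
opening: -0.0
grip_force: 0.0
```

```bash
python3 - <<'E'
from h import *
o=observe(); print(np.round(o["position"],1),np.round(o["wrist_force"],2))
c=camera("wrist"); R=cv2.Rodrigues(np.array(c["rvec"],float))[0]; K=np.array(c["mtx"])
def pr(p):
    q=R@np.array(p)+np.array(c["tvec"]).ravel(); n=np.hypot(q[0],q[1]); th=np.arctan2(n,q[2]); return K[0,0]*th*q[:2]/n+K[:2,2]
print("tcp px",pr(o["position"]), "cover/edge rear",pr([510,-45,100]),"notch rear",pr([494,-45,100]),"front",pr([468,-45,100]))
s=camera("scene")
q=cv2.projectPoints(np.array([o["position"]]),s["rvec"],s["tvec"],np.array(s["mtx"]),None)[0].ravel(); print("scene tcp",q)
a=cv2.resize(cv2.convertScaleAbs(c["img"][190:260,205:315],alpha=1.8),(550,350),interpolation=cv2.INTER_CUBIC)
cv2.imwrite("pics/q.png",a)
E
```

```text
[477.9 -45.3  81.1] [1.27 0.08 0.01]
tcp px [255.96799503 227.24024692] cover/edge rear [255.45779634 283.86663144] notch rear [255.82541806 266.31386323] front [256.52902533 232.89967672]
scene tcp [249.43780326 172.97642582]
```

View pics/q.png

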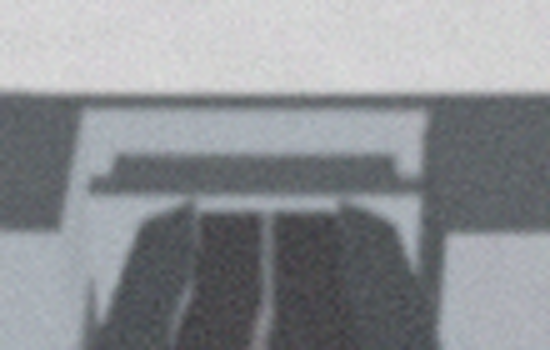

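The close view shows the fingertips (row ~208) just behind the pad's front rim (row ~190), above the pad. I'll keep pressing gently.

Emit:
step_arm(targets=[{"x": 0,"y": 0,"z": -1,"rx": 0,"ry": 0,"rz": 0,"gripper": 1},{"x": 0,"y": 0,"z": -2,"rx": 0,"ry": 0,"rz": 0,"gripper": 1},{"x": 0,"y": 0,"z": -2,"rx": 0,"ry": 0,"rz": 0,"gripper": 1}])

```text
t: 4.77
position: [478.0, -45.3, 79.2]
ee_rot: [[-0.985, -0.019, 0.173], [-0.019, 1.0, 0.0], [-0.173, -0.003, -0.985]]
wrist_force: [0.2, 0.3, -0.2]
opening: 0.009
grip_force: 0.0
```

```bash
python3 - <<'E'
from h import *
o=observe(); print(np.round(o["position"],1),np.round(o["wrist_force"],2),np.round(o["wrist_torque"],3),np.round(o["effort"],2))
c=camera("wrist")
a=cv2.resize(cv2.convertScaleAbs(c["img"][190:260,205:315],alpha=1.8),(550,350),interpolation=cv2.INTER_CUBIC)
s=cv2.resize(cv2.convertScaleAbs(camera("scene")["img"][120:220,190:330],alpha=1.5),(336,240),interpolation=cv2.INTER_CUBIC)
im=np.zeros((590,550,3),np.uint8); im[:350]=a; im[350:,:336]=s; cv2.imwrite("pics/r.png",im)
E
```

```text
[478.  -45.3  79.2] [ 0.17  0.31 -0.24] [-0.032  0.122 -0.006] [ -0.   -26.44 -31.57   0.1   -0.82  -0.  ]
```

View pics/r.png

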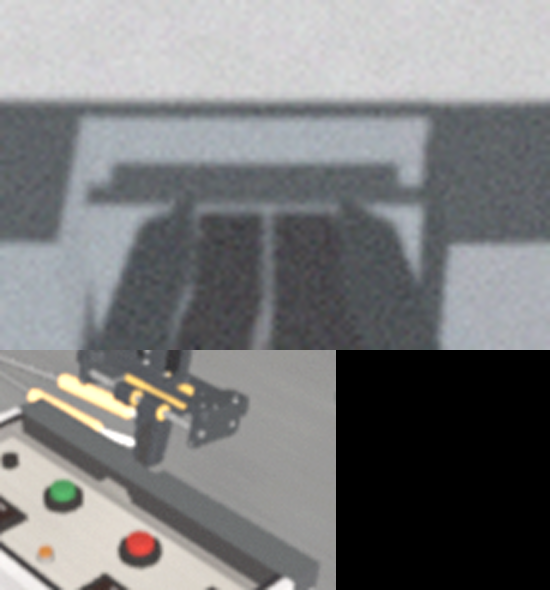

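The front rim of the pad keeps still relative to the console (row 205) while the tip (row 212) closes on it, so there's no contact yet. I'll shift 2 mm back over the pad and continue down.

Emit:
step_arm(targets=[{"x": 2,"y": 0,"z": 0,"rx": 0,"ry": 0,"rz": 0,"gripper": 1},{"x": 2,"y": 0,"z": -1,"rx": 0,"ry": 0,"rz": 0,"gripper": 1},{"x": 2,"y": 0,"z": -2,"rx": 0,"ry": 0,"rz": 0,"gripper": 1},{"x": 2,"y": 0,"z": -2,"rx": 0,"ry": 0,"rz": 0,"gripper": 1}])

```text
t: 5.2
position: [480.0, -45.3, 77.1]
ee_rot: [[-0.985, -0.019, 0.173], [-0.019, 1.0, 0.0], [-0.173, -0.003, -0.985]]
wrist_force: [0.4, 0.4, -0.4]
opening: 0.007
grip_force: 0.0
```

Emit:
step_arm(targets=[{"x": 0,"y": 0,"z": -1,"rx": 0,"ry": 0,"rz": 0,"gripper": 1},{"x": 0,"y": 0,"z": -2,"rx": 0,"ry": 0,"rz": 0,"gripper": 1},{"x": 0,"y": 0,"z": -2,"rx": 0,"ry": 0,"rz": 0,"gripper": 1}])

```text
t: 5.45
position: [479.9, -45.3, 75.1]
ee_rot: [[-0.985, -0.019, 0.173], [-0.019, 1.0, 0.0], [-0.173, -0.003, -0.985]]
wrist_force: [-0.5, 0.2, 0.1]
opening: 0.003
grip_force: 0.0
```

```bash
python3 - <<'E'
from h import *
o=observe(); print(np.round(o["position"],1),np.round(o["wrist_force"],2),np.round(o["wrist_torque"],3))
c=camera("wrist")
a=cv2.resize(cv2.convertScaleAbs(c["img"][190:260,205:315],alpha=1.8),(550,350),interpolation=cv2.INTER_CUBIC)
s=cv2.resize(cv2.convertScaleAbs(camera("scene")["img"][100:220,130:330],alpha=1.5),(400,240),interpolation=cv2.INTER_CUBIC)
im=np.zeros((590,550,3),np.uint8); im[:350]=a; im[350:,:400]=s; cv2.imwrite("pics/s.png",im)
E
```

```text
[479.9 -45.3  75.1] [-0.52  0.2   0.07] [ 0.069  0.117 -0.061]
```

View pics/s.png

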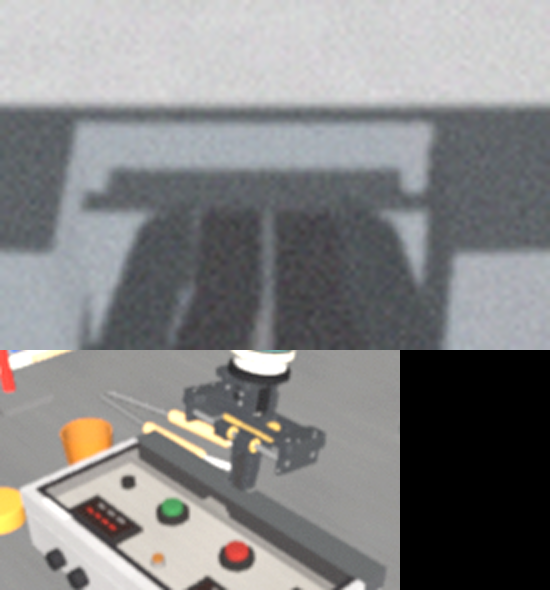

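The tip (row 210) is level with the pad rim in the view and there is still no force. I'll check with the scene-camera ray whether the finger is really inside the notch.

```bash
python3 - <<'E'
from h import *
s=camera("scene")
for z in(75,90,100): print(z,np.round(onz(s,250,169,z),1))
def pj(p): return np.round(cv2.projectPoints(np.array([p],float),s["rvec"],s["tvec"],np.array(s["mtx"]),None)[0].ravel(),1)
for p in((480,-45,75),(480,-62,75),(480,-28,75),(494,-45,100),(494,-67,100),(494,-23,100),(468,-67,100),(468,-23,100)): print(p,pj(p))
a=cv2.resize(cv2.convertScaleAbs(s["img"][135:195,215:285],alpha=2),(700,600),interpolation=cv2.INTER_CUBIC); cv2.imwrite("pics/t.png",a)
E
```

```text
75 [458.7 -64.   75. ]
90 [473.  -48.5  90. ]
100 [482.6 -38.2 100. ]
(480, -45, 75) [248.9 175.2]
(480, -62, 75) [244.6 172.4]
(480, -28, 75) [253.3 178.1]
(494, -45, 100) [245.  169.6]
(494, -67, 100) [239.4 166. ]
(494, -23, 100) [250.7 173.3]
(468, -67, 100) [246.7 162.2]
(468, -23, 100) [258.1 169.3]
```

View pics/t.png

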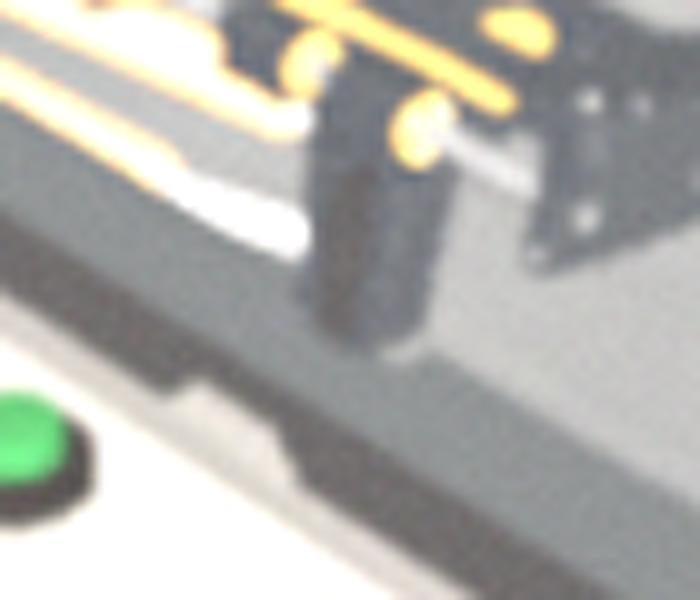

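Both views put the fingertips at about pad height, just above contact. They show the corners clear, and bench is visible under the right finger at crop (410,350). I'll keep descending with force feedback.

Emit:
step_arm(targets=[{"x": 0,"y": 0,"z": -1,"rx": 0,"ry": 0,"rz": 0,"gripper": 1},{"x": 0,"y": 0,"z": -2,"rx": 0,"ry": 0,"rz": 0,"gripper": 1},{"x": 0,"y": 0,"z": -2,"rx": 0,"ry": 0,"rz": 0,"gripper": 1}])

```text
t: 5.85
position: [479.9, -45.3, 73.2]
ee_rot: [[-0.985, -0.019, 0.173], [-0.019, 1.0, 0.0], [-0.173, -0.003, -0.985]]
wrist_force: [-0.2, 0.4, -0.2]
opening: 0.004
grip_force: 0.0
```

Emit:
step_arm(targets=[{"x": 0,"y": 0,"z": -1,"rx": 0,"ry": 0,"rz": 0,"gripper": 1},{"x": 0,"y": 0,"z": -2,"rx": 0,"ry": 0,"rz": 0,"gripper": 1},{"x": 0,"y": 0,"z": -2,"rx": 0,"ry": 0,"rz": 0,"gripper": 1}])

```text
t: 6.1
position: [479.9, -45.3, 71.1]
ee_rot: [[-0.985, -0.019, 0.173], [-0.019, 1.0, 0.0], [-0.173, -0.003, -0.985]]
wrist_force: [0.6, -0.1, -0.6]
opening: 0.006
grip_force: 0.0
```

```bash
python3 - <<'E'
from h import *
c=camera("wrist"); g=cv2.cvtColor(c["img"],cv2.COLOR_BGR2GRAY)
for n,a,b in(("left of finger in notch",224,227),("finger",248,254),("edge",212,216),("right finger",262,268)):
    print(n,[int(v) for v in g[208:250,a:b].mean(1)])
s=camera("scene")["img"]; g=cv2.cvtColor(s,cv2.COLOR_BGR2GRAY)
print("scene rows164-176, cols 246-262"); print(g[164:177,246:263])
E
```

```text
left of finger in notch [116, 117, 117, 117, 117, 110, 94, 65, 55, 65, 83, 93, 96, 98, 96, 95, 95, 96, 94, 88, 84, 82, 81, 75, 64, 59, 54, 60, 74, 90, 96, 96, 96, 96, 97, 96, 95, 96, 97, 95, 96, 94]
finger [116, 114, 115, 116, 115, 112, 96, 68, 54, 62, 78, 92, 96, 96, 97, 96, 96, 95, 93, 78, 61, 55, 56, 51, 46, 41, 40, 40, 41, 40, 40, 40, 41, 39, 38, 40, 40, 40, 41, 38, 40, 39]
edge [118, 117, 116, 117, 117, 110, 91, 64, 55, 54, 53, 55, 55, 55, 54, 56, 52, 55, 53, 54, 52, 55, 54, 55, 56, 55, 56, 56, 56, 59, 59, 61, 62, 63, 65, 67, 77, 87, 94, 96, 94, 93]
right finger [116, 115, 115, 114, 115, 112, 95, 67, 55, 62, 80, 92, 96, 97, 96, 97, 96, 95, 92, 78, 61, 54, 52, 52, 46, 42, 42, 40, 41, 42, 40, 41, 42, 38, 40, 39, 41, 40, 40, 40, 41, 40]
scene rows164-176, cols 246-262
[[ 61  56  54  57  56  58  62  65  62  62  62  66  82  98 102 101 100]
 [ 59  55  53  54  55  57  61  64  64  64  61  70  87  99 101 101 101]
 [ 61  56  54  56  57  59  62  64  63  60  62  74  94 103 102 101 100]
 [ 61  55  55  55  56  60  62  63  63  61  64  77  97 101 102 101 102]
 [ 61  57  55  56  59  62  67  64  62  63  70  84  99 101 102 101 102]
 [ 65  60  58  56  58  63  65  64  62  70  80  88  94  98 102 101 103]
 [ 74  69  66  62  61  66  66  65  67  78  85  86  85  90  94 100 101]
 [ 75  75  71  69  67  71  66  68  76  81  80  77  77  79  84  92  96]
 [ 76  73  75  72  73  74  73  74  76  77  75  76  74  73  77  79  86]
 [ 75  76  76  74  75  75  73  74  75  74  75  75  75  74  74  75  78]
 [ 73  75  76  75  76  76  74  75  76  74  74  74  75  75  76  74  76]
 [ 67  70  75  75  75  75  76  75  76  76  76  74  74  75  76  75  75]
 [ 60  65  67  72  74  76  74  77  74  73  75  73  74  75  75  75  76]]
```

Emit:
step_arm(targets=[{"x": 2,"y": 0,"z": -1,"rx": 0,"ry": 0,"rz": 0,"gripper": 1},{"x": 2,"y": 0,"z": -2,"rx": 0,"ry": 0,"rz": 0,"gripper": 1},{"x": 2,"y": 0,"z": -2,"rx": 0,"ry": 0,"rz": 0,"gripper": 1}])

```text
t: 6.45
position: [482.3, -45.4, 69.4]
ee_rot: [[-0.985, -0.019, 0.174], [-0.019, 1.0, -0.0], [-0.174, -0.003, -0.985]]
wrist_force: [0.5, -0.3, -0.3]
opening: 0.006
grip_force: 0.2
```

Emit:
step_arm(targets=[{"x": 0,"y": 0,"z": -1,"rx": 0,"ry": 0,"rz": 0,"gripper": 1},{"x": 0,"y": 0,"z": -2,"rx": 0,"ry": 0,"rz": 0,"gripper": 1},{"x": 0,"y": 0,"z": -2,"rx": 0,"ry": 0,"rz": 0,"gripper": 1}])

```text
t: 6.7
position: [481.7, -45.3, 67.1]
ee_rot: [[-0.985, -0.019, 0.173], [-0.019, 1.0, 0.0], [-0.173, -0.003, -0.985]]
wrist_force: [-0.7, -0.7, 1.4]
opening: 0.004
grip_force: 0.6
```

```bash
python3 - <<'E'
from h import *
o=observe(); print(np.round(o["position"],1),np.round(o["wrist_force"],2),np.round(o["wrist_torque"],3))
c=camera("wrist"); cv2.imwrite("pics/w3.png",c["img"]); g=cv2.cvtColor(c["img"],cv2.COLOR_BGR2GRAY)
for n,a,b in(("left of finger in notch",224,227),("finger",248,254),("edge",212,216)):
    print(n,[int(v) for v in g[208:255,a:b].mean(1)])
E
```

```text
[481.7 -45.3  67.1] [-0.72 -0.68  1.42] [-0.066  0.193  0.005]
left of finger in notch [116, 116, 116, 117, 117, 116, 112, 98, 74, 58, 61, 78, 92, 96, 96, 96, 96, 94, 85, 82, 75, 70, 62, 57, 55, 62, 79, 92, 94, 94, 94, 94, 95, 95, 95, 96, 95, 94, 94, 94, 93, 92, 91, 88, 83, 79, 75]
finger [116, 115, 116, 117, 117, 115, 113, 100, 75, 57, 58, 73, 87, 95, 97, 94, 94, 90, 73, 60, 54, 54, 55, 51, 46, 42, 41, 39, 40, 39, 40, 40, 42, 39, 41, 42, 39, 41, 42, 41, 40, 40, 41, 40, 42, 41, 40]
edge [118, 118, 117, 117, 118, 117, 112, 94, 69, 57, 55, 53, 52, 56, 53, 57, 55, 54, 55, 54, 54, 54, 54, 59, 57, 56, 58, 59, 62, 63, 66, 66, 68, 70, 71, 75, 76, 77, 79, 86, 92, 93, 94, 94, 94, 93, 94]
```

Contact: the force is rising, and the pad rim has dropped relative to the edge (13 px against 9 before). I'll continue pressing.

Emit:
step_arm(targets=[{"x": 0,"y": 0,"z": -1,"rx": 0,"ry": 0,"rz": 0,"gripper": 1},{"x": 0,"y": 0,"z": -2,"rx": 0,"ry": 0,"rz": 0,"gripper": 1},{"x": 0,"y": 0,"z": -2,"rx": 0,"ry": 0,"rz": 0,"gripper": 1}])

```text
t: 7.0
position: [481.9, -45.3, 65.1]
ee_rot: [[-0.985, -0.019, 0.173], [-0.019, 1.0, 0.0], [-0.173, -0.003, -0.985]]
wrist_force: [-1.5, 0.1, 1.6]
opening: 0.007
grip_force: 0.7
```

Emit:
step_arm(targets=[{"x": 0,"y": 0,"z": -1,"rx": 0,"ry": 0,"rz": 0,"gripper": 1},{"x": 0,"y": 0,"z": -2,"rx": 0,"ry": 0,"rz": 0,"gripper": 1},{"x": 0,"y": 0,"z": -2,"rx": 0,"ry": 0,"rz": 0,"gripper": 1}])

```text
t: 7.25
position: [482.1, -45.3, 63.2]
ee_rot: [[-0.985, -0.019, 0.174], [-0.019, 1.0, 0.0], [-0.174, -0.003, -0.985]]
wrist_force: [0.2, -0.7, -0.3]
opening: 0.004
grip_force: 0.1
```

```bash
python3 - <<'E'
from h import *
o=observe(); print(np.round(o["position"],1),np.round(o["wrist_force"],2),np.round(o["wrist_torque"],3))
c=camera("wrist"); g=cv2.cvtColor(c["img"],cv2.COLOR_BGR2GRAY)
for n,a,b in(("left of finger in notch",224,227),("finger",248,254),("edge",212,216)):
    print(n,[int(v) for v in g[208:255,a:b].mean(1)])
import pickle
s=camera("scene")["img"]; d=cv2.absdiff(s,pickle.load(open("c.pkl","rb"))["scene"]["img"]).max(2)
print("panel change",d[170:240,180:270].mean(), "above hinge",d[150:200,130:180].mean())
E
```

```text
[482.1 -45.3  63.2] [ 0.21 -0.7  -0.34] [-0.003  0.1    0.024]
left of finger in notch [117, 117, 116, 118, 118, 117, 117, 116, 116, 115, 103, 78, 59, 57, 70, 85, 94, 95, 92, 79, 64, 55, 57, 71, 86, 93, 93, 92, 91, 93, 94, 92, 93, 93, 90, 92, 91, 93, 93, 92, 92, 91, 89, 86, 81, 77, 72]
finger [116, 116, 114, 117, 115, 115, 116, 115, 116, 113, 105, 81, 61, 57, 68, 84, 93, 95, 88, 73, 59, 53, 54, 56, 48, 45, 42, 41, 41, 37, 41, 42, 38, 41, 41, 39, 40, 41, 41, 39, 40, 41, 42, 42, 41, 41, 41]
edge [115, 117, 119, 117, 119, 119, 118, 116, 117, 114, 99, 75, 59, 55, 53, 55, 54, 55, 54, 54, 56, 56, 55, 57, 56, 58, 60, 61, 63, 66, 66, 68, 70, 71, 74, 75, 77, 77, 79, 81, 82, 84, 86, 89, 91, 93, 93]
panel change 2.7698412698412698 above hinge 2.7096
```

The pad is well down (rim 18 px below the edge). I'll hold briefly, then check the cover.

Emit:
step_arm(targets=[{"x": 0,"y": 0,"z": -1,"rx": 0,"ry": 0,"rz": 0,"gripper": 1},{"x": 0,"y": 0,"z": -2,"rx": 0,"ry": 0,"rz": 0,"gripper": 1},{"x": 0,"y": 0,"z": -2,"rx": 0,"ry": 0,"rz": 0,"gripper": 1},{"x": 0,"y": 0,"z": -2,"rx": 0,"ry": 0,"rz": 0,"gripper": 1},{"x": 0,"y": 0,"z": -2,"rx": 0,"ry": 0,"rz": 0,"gripper": 1}])

```text
t: 7.77
position: [482.2, -45.4, 61.5]
ee_rot: [[-0.985, -0.019, 0.174], [-0.019, 1.0, -0.0], [-0.174, -0.003, -0.985]]
wrist_force: [-1.2, 0.2, 2.0]
opening: 0.003
grip_force: 0.8
```

```bash
python3 - <<'E'
from h import *
import pickle
o=observe(); print(o["t"],np.round(o["position"],1),np.round(o["wrist_force"],2),np.round(o["wrist_torque"],3))
cs=pickle.load(open("c.pkl","rb"))
for n in("scene","top"):
    d=cv2.absdiff(cv2.GaussianBlur(camera(n)["img"],(5,5),0),cv2.GaussianBlur(cs[n]["img"],(5,5),0)).max(2)
    print(n); print(cv2.resize(d,(32,24),interpolation=cv2.INTER_AREA)[6:18] if n=="scene" else cv2.resize(d,(32,24),interpolation=cv2.INTER_AREA)[6:14,10:22])
E
```

```text
7.7667 [482.2 -45.4  61.5] [-1.19  0.16  2.05] [ 0.019  0.216 -0.029]
scene
[[ 1  1  1  2  2  2  1  1  1  1  1  1  1  1  1 35 54 13  1  1  1  1  1  2
  41 92 56 28  1  1  1  1]
 [ 1  1  1  1  1  1  1  1  1  1  1  1  1  3 17 48 59  4  1  1  1  1  1  1
   1  3  8  1  1  1  1  1]
 [ 1  1  1  1  1  1  1  1  1  1  1 16 19 13 59 43 36  6  1  1  1  1  1  1
   1  1  1  1  1  1  1  1]
 [ 1  1  1  1  1  1  1  1  1  2 31 31 16 19 18 60 27 34  5  1  1  1  1  1
   1  1  1  1  1  1  1  1]
 [ 1  1  1  1  1  1  1  1  1 15 11  4  5 11 18 32 12  8  1  1  1  1  1  1
   1  1  1  1  1  1  1  1]
 [ 1  1  1  1  1  1  1  1  1  1  5  4  3  3  7 15 20 12  3  1  1  1  1  1
   1  1  1  1  1  1  1  1]
 [ 1  1  1  1  1  1  1  1  1  1  2  7  5  3  3  5 12 16 18  3  1  1  1  1
   1  1  1  1  1  1  1  1]
 [ 1  1  1  1  1  1  1  1  1  1  1  1  6  6  4  3  3 15 39  2  1  1  1  1
   1  1  1  1  1  1  1  1]
 [ 1  1  1  1  1  1  1  1  1  1  1  1  1  4  3  4 13 58 16  1  1  1  1  1
   1  1  1  1  1  1  1  1]
 [ 1  1  1  1  1  1  1  1  1  1  1  1  1  1  1  8 31  3  1  1  2  1  1  1
   1  1  1  1  1  1  1  1]
 [ 1  1  1  1  1  1  1  1  1  1  1  1  1  1  1  1  1  1  1  1  1  1  1  1
   1  1  1  1  1  1  1  1]
 [ 1  1  1  1  1  1  1  1  1  1  1  1  1  1  1  1  1  1  1  1  1  1  1  1
   1  1  1  1  1  1  1  1]]
top
[[ 1  1  1  1  1  1  1  1  1  1  1  1]
 [ 1  1  1  1  1  1  1  1  1  1  1  1]
 [ 1  1  2  2  2  2  2  1  2  1  1  1]
 [ 1  1  4  3  5  5  5  5  4  9  1  1]
 [ 1  1  8  3  4  5  5  5  5 16  4  1]
 [ 1  1 25 22 23 25 22 24 26 29 10  1]
 [ 1  1 15 17 19 28 26 22 19 13  1  1]
 [ 1  1  1  1 10 30 28 27 17  1  1  1]]
```

The cover has let go and is rising (changes across the cover area in both views). I'll retreat up and back toward the robot while it opens.

Emit:
step_arm(targets=[{"x": -5,"y": 0,"z": 25,"rx": 0,"ry": 0,"rz": 0,"gripper": 1},{"x": -14,"y": 0,"z": 55,"rx": 0,"ry": 0,"rz": 0,"gripper": 1},{"x": -45,"y": 0,"z": 75,"rx": 0,"ry": 0,"rz": 0,"gripper": 1},{"x": -70,"y": 0,"z": 100,"rx": 0,"ry": 0,"rz": 0,"gripper": 1},{"x": -70,"y": 0,"z": 125,"rx": 0,"ry": 0,"rz": 0,"gripper": 1},{"x": -70,"y": 0,"z": 125,"rx": 0,"ry": 0,"rz": 0,"gripper": 1},{"x": -70,"y": 0,"z": 125,"rx": 0,"ry": 0,"rz": 0,"gripper": 1},{"x": -70,"y": 0,"z": 125,"rx": 0,"ry": 0,"rz": 0,"gripper": 1},{"x": -70,"y": 0,"z": 125,"rx": 0,"ry": 0,"rz": 0,"gripper": 1},{"x": -70,"y": 0,"z": 125,"rx": 0,"ry": 0,"rz": 0,"gripper": 1},{"x": -70,"y": 0,"z": 125,"rx": 0,"ry": 0,"rz": 0,"gripper": 1},{"x": -70,"y": 0,"z": 125,"rx": 0,"ry": 0,"rz": 0,"gripper": 1}])

```text
t: 8.87
position: [411.7, -45.2, 185.2]
ee_rot: [[-0.985, -0.019, 0.171], [-0.019, 1.0, 0.0], [-0.171, -0.003, -0.985]]
wrist_force: [-0.2, 0.4, -0.3]
opening: 0.002
grip_force: 0.0
```

Emit:
step_arm(targets=[{"x": 0,"y": 0,"z": 0,"rx": 0,"ry": 5,"rz": 0,"gripper": 1},{"x": 0,"y": 0,"z": 0,"rx": 0,"ry": 10,"rz": 0,"gripper": 1},{"x": 0,"y": 0,"z": 0,"rx": 0,"ry": 10,"rz": 0,"gripper": 1},{"x": 0,"y": 0,"z": 0,"rx": 0,"ry": 10,"rz": 0,"gripper": 1},{"x": 0,"y": 0,"z": 0,"rx": 0,"ry": 10,"rz": 0,"gripper": 1},{"x": 0,"y": 0,"z": 0,"rx": 0,"ry": 10,"rz": 0,"gripper": 1},{"x": 0,"y": 0,"z": 0,"rx": 0,"ry": 10,"rz": 0,"gripper": 1},{"x": 0,"y": 0,"z": 0,"rx": 0,"ry": 10,"rz": 0,"gripper": 1},{"x": 0,"y": 0,"z": 0,"rx": 0,"ry": 10,"rz": 0,"gripper": 1},{"x": 0,"y": 0,"z": 0,"rx": 0,"ry": 10,"rz": 0,"gripper": 1},{"x": 0,"y": 0,"z": 0,"rx": 0,"ry": 10,"rz": 0,"gripper": 1},{"x": 0,"y": 0,"z": 0,"rx": 0,"ry": 10,"rz": 0,"gripper": 1}])

```text
t: 9.87
position: [412.1, -45.4, 186.5]
ee_rot: [[-1.0, -0.019, 0.0], [-0.019, 1.0, -0.0], [-0.0, -0.0, -1.0]]
wrist_force: [0.2, -1.1, 0.8]
opening: 0.007
grip_force: 0.0
```

Emit:
step_arm(targets=[{"x": 0,"y": 0,"z": 0,"rx": 0,"ry": 0,"rz": 0,"gripper": 1},{"x": 0,"y": 0,"z": 0,"rx": 0,"ry": 0,"rz": 0,"gripper": 1},{"x": 0,"y": 0,"z": 0,"rx": 0,"ry": 0,"rz": 0,"gripper": 1},{"x": 0,"y": 0,"z": 0,"rx": 0,"ry": 0,"rz": 0,"gripper": 1},{"x": 0,"y": 0,"z": 0,"rx": 0,"ry": 0,"rz": 0,"gripper": 1},{"x": 0,"y": 0,"z": 0,"rx": 0,"ry": 0,"rz": 0,"gripper": 1},{"x": 0,"y": 0,"z": 0,"rx": 0,"ry": 0,"rz": 0,"gripper": 1},{"x": 0,"y": 0,"z": 0,"rx": 0,"ry": 0,"rz": 0,"gripper": 1},{"x": 0,"y": 0,"z": 0,"rx": 0,"ry": 0,"rz": 0,"gripper": 1},{"x": 0,"y": 0,"z": 0,"rx": 0,"ry": 0,"rz": 0,"gripper": 1},{"x": 0,"y": 0,"z": 0,"rx": 0,"ry": 0,"rz": 0,"gripper": 1},{"x": 0,"y": 0,"z": 0,"rx": 0,"ry": 0,"rz": 0,"gripper": 1}])

```text
t: 10.87
position: [412.1, -45.4, 186.4]
ee_rot: [[-1.0, -0.019, 0.0], [-0.019, 1.0, -0.0], [-0.0, -0.0, -1.0]]
wrist_force: [0.2, -0.3, 0.1]
opening: 0.003
grip_force: 0.0
```

```bash
python3 - <<'E'
from h import *
o=observe(); print(o["t"],np.round(o["position"],1),np.round(o["wrist_force"],2),np.round(o["ee_rot"],3).tolist())
s=camera("scene")["img"]; w=camera("wrist"); t=camera("top")
hs=[cv2.cvtColor(c["img"],cv2.COLOR_BGR2HSV) for c in(w,t)]
for n,c,h,f in(("wrist",w,hs[0],True),("top",t,hs[1],False)):
    m=cv2.inRange(h,(45,90,30),(85,255,255)); _,l,st,ct=cv2.connectedComponentsWithStats(m); i=1+np.argmax(st[1:,4]); print(n,ct[i],st[i],np.round(onz(c,*ct[i],91,f),1))
im=np.zeros((300,800,3),np.uint8); im[:,:400]=cv2.resize(s,(400,300)); im[:,400:]=cv2.resize(w["img"],(400,300)); cv2.imwrite("pics/u.png",im)
E
```

```text
10.8667 [412.1 -45.4 186.4] [ 0.23 -0.32  0.08] [[-1.0, -0.019, 0.0], [-0.019, 1.0, -0.0], [-0.0, -0.0, -1.0]]Traceback (most recent call last):
  File "<stdin>", line 6, in <module>
    return _wrapfunc(a, 'argmax', axis=axis, out=out, **kwds)
    return bound(*args, **kwds)
ValueError: attempt to get argmax of an empty sequence
```

```bash
python3 - <<'E'
from h import *
s=camera("scene"); w=camera("wrist"); t=camera("top")
for n,c,f in(("wrist",w,True),("top",t,False),("scene",s,False)):
    h=cv2.cvtColor(c["img"],cv2.COLOR_BGR2HSV)
    m=cv2.inRange(h,(45,90,30),(85,255,255)); _,l,st,ct=cv2.connectedComponentsWithStats(m)
    for i in range(1,len(st)):
        if st[i,4]>20: print(n,np.round(ct[i],1),st[i],np.round(onz(c,*ct[i],91,f),1))
im=np.zeros((300,800,3),np.uint8); im[:,:400]=cv2.resize(s["img"],(400,300)); im[:,400:]=cv2.resize(t["img"],(400,300)); cv2.imwrite("pics/u.png",im)
E
```

```text
top [274.8 178.1] [271 174   9   9  67] [563.  -83.4  91. ]
```

View pics/u.png

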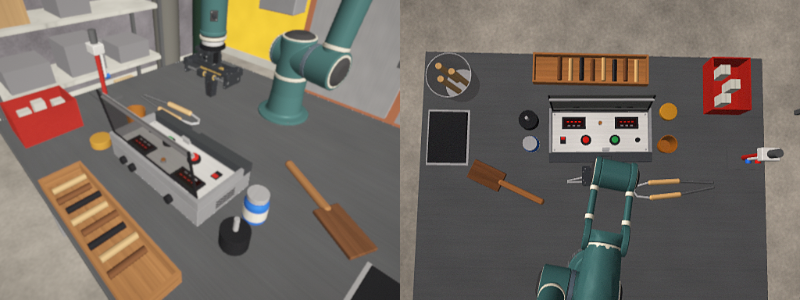

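The cover stands upright in both views and everything else is in place. The green key is at (562, −82). I'll move over it.

Emit:
step_arm(targets=[{"x": 150,"y": -36.5,"z": 0,"rx": 0,"ry": 0,"rz": 0,"gripper": 1},{"x": 150,"y": -36.5,"z": 0,"rx": 0,"ry": 0,"rz": 0,"gripper": 1},{"x": 150,"y": -36.5,"z": 0,"rx": 0,"ry": 0,"rz": 0,"gripper": 1},{"x": 150,"y": -36.5,"z": 0,"rx": 0,"ry": 0,"rz": 0,"gripper": 1},{"x": 150,"y": -36.5,"z": -40,"rx": 0,"ry": 0,"rz": 0,"gripper": 1},{"x": 150,"y": -36.5,"z": -75,"rx": 0,"ry": 0,"rz": 0,"gripper": 1},{"x": 150,"y": -36.5,"z": -86,"rx": 0,"ry": 0,"rz": 0,"gripper": 1},{"x": 150,"y": -36.5,"z": -86,"rx": 0,"ry": 0,"rz": 0,"gripper": 1},{"x": 150,"y": -36.5,"z": -86,"rx": 0,"ry": 0,"rz": 0,"gripper": 1}])

```text
t: 11.92
position: [561.6, -81.7, 100.3]
ee_rot: [[-1.0, -0.019, -0.002], [-0.019, 1.0, 0.0], [0.002, 0.0, -1.0]]
wrist_force: [0.5, 0.1, 0.9]
opening: 0.005
grip_force: 0.0
```

Emit:
step_arm(targets=[{"x": 0,"y": 0,"z": -2,"rx": 0,"ry": 0,"rz": 0,"gripper": 1},{"x": 0,"y": 0,"z": -4,"rx": 0,"ry": 0,"rz": 0,"gripper": 1},{"x": 0,"y": 0,"z": -6,"rx": 0,"ry": 0,"rz": 0,"gripper": 1},{"x": 0,"y": 0,"z": -8,"rx": 0,"ry": 0,"rz": 0,"gripper": 1},{"x": 0,"y": 0,"z": -10,"rx": 0,"ry": 0,"rz": 0,"gripper": 1},{"x": 0,"y": 0,"z": -10,"rx": 0,"ry": 0,"rz": 0,"gripper": 1}])

```text
t: 12.42
position: [562.0, -81.8, 90.4]
ee_rot: [[-1.0, -0.019, 0.0], [-0.019, 1.0, -0.0], [-0.0, -0.0, -1.0]]
wrist_force: [-1.1, 1.1, 0.1]
opening: 0.009
grip_force: 0.0
```

Emit:
step_arm(targets=[{"x": 0,"y": 0,"z": -2,"rx": 0,"ry": 0,"rz": 0,"gripper": 1},{"x": 0,"y": 0,"z": -4,"rx": 0,"ry": 0,"rz": 0,"gripper": 1},{"x": 0,"y": 0,"z": -4,"rx": 0,"ry": 0,"rz": 0,"gripper": 1}])

```text
t: 12.67
position: [561.7, -81.8, 85.9]
ee_rot: [[-1.0, -0.019, -0.001], [-0.019, 1.0, 0.0], [0.001, 0.0, -1.0]]
wrist_force: [-0.2, -0.5, -0.5]
opening: 0.002
grip_force: 0.0
```

Emit:
step_arm(targets=[{"x": 0,"y": 0,"z": -2,"rx": 0,"ry": 0,"rz": 0,"gripper": 1},{"x": 0,"y": 0,"z": -4,"rx": 0,"ry": 0,"rz": 0,"gripper": 1},{"x": 0,"y": 0,"z": -4,"rx": 0,"ry": 0,"rz": 0,"gripper": 1}])

```text
t: 12.92
position: [561.8, -81.8, 81.8]
ee_rot: [[-1.0, -0.019, -0.001], [-0.019, 1.0, 0.0], [0.001, 0.0, -1.0]]
wrist_force: [-0.6, 0.5, 0.2]
opening: 0.004
grip_force: 0.0
```

Emit:
step_arm(targets=[{"x": 0,"y": 0,"z": -2,"rx": 0,"ry": 0,"rz": 0,"gripper": 1},{"x": 0,"y": 0,"z": -4,"rx": 0,"ry": 0,"rz": 0,"gripper": 1},{"x": 0,"y": 0,"z": -4,"rx": 0,"ry": 0,"rz": 0,"gripper": 1}])

```text
t: 13.17
position: [561.8, -81.8, 77.9]
ee_rot: [[-1.0, -0.019, -0.001], [-0.019, 1.0, 0.0], [0.001, 0.0, -1.0]]
wrist_force: [-0.4, 0.1, 0.5]
opening: -0.0
grip_force: 0.0
```

The fingers reach about 18 mm short of the reported TCP, the same as at the notch. I'll continue gently.

Emit:
step_arm(targets=[{"x": 0,"y": 0,"z": -2,"rx": 0,"ry": 0,"rz": 0,"gripper": 1},{"x": 0,"y": 0,"z": -4,"rx": 0,"ry": 0,"rz": 0,"gripper": 1},{"x": 0,"y": 0,"z": -4,"rx": 0,"ry": 0,"rz": 0,"gripper": 1}])

```text
t: 13.42
position: [561.8, -81.8, 73.9]
ee_rot: [[-1.0, -0.019, -0.001], [-0.019, 1.0, 0.0], [0.001, 0.0, -1.0]]
wrist_force: [0.1, 0.4, 0.2]
opening: 0.003
grip_force: 0.0
```

Emit:
step_arm(targets=[{"x": 0,"y": 0,"z": -1,"rx": 0,"ry": 0,"rz": 0,"gripper": 1},{"x": 0,"y": 0,"z": -2,"rx": 0,"ry": 0,"rz": 0,"gripper": 1},{"x": 0,"y": 0,"z": -2,"rx": 0,"ry": 0,"rz": 0,"gripper": 1}])

```text
t: 13.67
position: [562.0, -81.9, 72.2]
ee_rot: [[-1.0, -0.019, -0.0], [-0.019, 1.0, 0.0], [0.0, 0.0, -1.0]]
wrist_force: [-0.1, -0.5, -0.1]
opening: 0.007
grip_force: 0.0
```

Emit:
step_arm(targets=[{"x": 0,"y": 0,"z": -1,"rx": 0,"ry": 0,"rz": 0,"gripper": 1},{"x": 0,"y": 0,"z": -2,"rx": 0,"ry": 0,"rz": 0,"gripper": 1},{"x": 0,"y": 0,"z": -2,"rx": 0,"ry": 0,"rz": 0,"gripper": 1}])

```text
t: 13.92
position: [562.0, -81.8, 70.2]
ee_rot: [[-1.0, -0.019, -0.0], [-0.019, 1.0, 0.0], [0.0, 0.0, -1.0]]
wrist_force: [-0.0, -0.6, 0.5]
opening: 0.006
grip_force: 0.0
```

Emit:
step_arm(targets=[{"x": 0,"y": 0,"z": -1,"rx": 0,"ry": 0,"rz": 0,"gripper": 1},{"x": 0,"y": 0,"z": -2,"rx": 0,"ry": 0,"rz": 0,"gripper": 1},{"x": 0,"y": 0,"z": -2,"rx": 0,"ry": 0,"rz": 0,"gripper": 1}])

```text
t: 14.17
position: [562.1, -81.8, 68.5]
ee_rot: [[-1.0, -0.019, -0.0], [-0.019, 1.0, 0.0], [0.0, 0.0, -1.0]]
wrist_force: [-0.8, 0.2, 1.7]
opening: 0.009
grip_force: 1.1
```

Emit:
step_arm(targets=[{"x": 0,"y": 0,"z": -1,"rx": 0,"ry": 0,"rz": 0,"gripper": 1},{"x": 0,"y": 0,"z": -2,"rx": 0,"ry": 0,"rz": 0,"gripper": 1},{"x": 0,"y": 0,"z": -2,"rx": 0,"ry": 0,"rz": 0,"gripper": 1}])

```text
t: 14.42
position: [562.2, -81.9, 66.5]
ee_rot: [[-1.0, -0.019, 0.0], [-0.019, 1.0, -0.0], [-0.0, -0.0, -1.0]]
wrist_force: [-1.2, -0.6, 3.1]
opening: 0.005
grip_force: 1.7
```

```bash
python3 - <<'E'
from h import *
o=observe(); print(np.round(o["position"],1),np.round(o["wrist_force"],2),np.round(o["wrist_torque"],3))
s=camera("scene"); h=cv2.cvtColor(s["img"],cv2.COLOR_BGR2HSV)
m=cv2.inRange(h,(45,60,20),(88,255,255)); m[:160]=0; _,l,st,ct=cv2.connectedComponentsWithStats(m); print(st[1:][st[1:,4]>5])
print(np.round(cv2.projectPoints(np.array([[562,-82,92.],o["position"]]),s["rvec"],s["tvec"],np.array(s["mtx"]),None)[0].reshape(-1,2),1))
cv2.imwrite("pics/v.png",s["img"])
E
```

```text
[562.2 -81.9  66.5] [-1.21 -0.65  3.13] [ 0.07   0.227 -0.   ]
[]
[[215.5 176.3]
 [216.1 184.2]]
```

The key is being pushed: first contact came at about 69.5 and the force is now 3 N. I'll finish the stroke.

Emit:
step_arm(targets=[{"x": 0,"y": 0,"z": -1,"rx": 0,"ry": 0,"rz": 0,"gripper": 1},{"x": 0,"y": 0,"z": -2,"rx": 0,"ry": 0,"rz": 0,"gripper": 1},{"x": 0,"y": 0,"z": -2,"rx": 0,"ry": 0,"rz": 0,"gripper": 1}])

```text
t: 14.72
position: [562.2, -81.9, 64.4]
ee_rot: [[-1.0, -0.019, 0.0], [-0.019, 1.0, -0.0], [-0.0, -0.0, -1.0]]
wrist_force: [-1.6, 0.2, 4.9]
opening: 0.005
grip_force: 2.3
```

Emit:
step_arm(targets=[{"x": 0,"y": 0,"z": -1,"rx": 0,"ry": 0,"rz": 0,"gripper": 1},{"x": 0,"y": 0,"z": -2,"rx": 0,"ry": 0,"rz": 0,"gripper": 1},{"x": 0,"y": 0,"z": -2,"rx": 0,"ry": 0,"rz": 0,"gripper": 1}])

```text
t: 14.97
position: [562.3, -81.9, 64.0]
ee_rot: [[-1.0, -0.019, -0.0], [-0.019, 1.0, 0.0], [0.0, 0.0, -1.0]]
wrist_force: [-5.2, 1.2, 13.2]
opening: 0.004
grip_force: 6.6
```

The force jumped to 13 N with the motion stalled, so the key is on its end stop. I'll lift off and retreat.

Emit:
step_arm(targets=[{"x": 0,"y": 0,"z": 0,"rx": 0,"ry": 0,"rz": 0,"gripper": 1},{"x": 0,"y": 0,"z": 20,"rx": 0,"ry": 0,"rz": 0,"gripper": 1},{"x": 0,"y": 0,"z": 60,"rx": 0,"ry": 0,"rz": 0,"gripper": 1},{"x": 0,"y": 0,"z": 100,"rx": 0,"ry": 0,"rz": 0,"gripper": 1},{"x": -40,"y": 0,"z": 125,"rx": 0,"ry": 0,"rz": 0,"gripper": 1},{"x": -80,"y": 0,"z": 125,"rx": 0,"ry": 0,"rz": 0,"gripper": 1},{"x": -120,"y": 0,"z": 125,"rx": 0,"ry": 0,"rz": 0,"gripper": 1},{"x": -150,"y": 0,"z": 125,"rx": 0,"ry": 0,"rz": 0,"gripper": 1},{"x": -150,"y": 0,"z": 125,"rx": 0,"ry": 0,"rz": 0,"gripper": 1},{"x": -150,"y": 0,"z": 125,"rx": 0,"ry": 0,"rz": 0,"gripper": 1},{"x": -150,"y": 0,"z": 125,"rx": 0,"ry": 0,"rz": 0,"gripper": 1}])

```text
t: 15.88
position: [413.0, -82.1, 187.6]
ee_rot: [[-1.0, -0.019, 0.002], [-0.019, 1.0, -0.0], [-0.002, -0.0, -1.0]]
wrist_force: [0.4, -0.1, -0.6]
opening: 0.003
grip_force: 0.0
```

```bash
python3 - <<'E'
from h import *
u=cv2.imread("pics/u.png")[:,400:]; t=cv2.resize(camera("top")["img"],(400,300))
d=cv2.absdiff(t,u).max(2); ys,xs=np.where(d[:155]>40); print("changed px above arm:",len(ys), list(zip(xs,ys))[:5])
o=observe(); print(o["t"],np.round(o["position"],1),np.round(o["wrist_force"],2))
print(job_done())
E
```

```text
changed px above arm: 0 []
15.9333 [413.4 -82.1 187.6] [-0.77 -0.05  0.19]
the job is handed in; nothing more can be done
None
```

The catch was pressed, the cover sprang fully open, and the green start key was pushed to its end stop (13 N) and released; the arm was clear and the job handed in at about 16 s, with no verdict returned.

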